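# Drive the T-nut home and hold the batten up level

## Task

I am mounting footholds on this plywood batten, which lies face down on two timber blocks with the first hold already bolted on underneath. Take the mallet by its handle and drive the T-nut that still stands proud fully home, touching the nut with nothing but the mallet, then set the mallet down on the bench. Now take the batten at its balance point, lift it between 10 and 20 cm off the blocks without tipping it and finish holding it there, level and still, so that I can bolt the next hold on from below; leave the driver and the loose holds alone.

Things in the scene. Friction and masses are not known exactly. Their poses are not given: they have to be found in the camera images.
- mallet_grip (a point): Where to hold the mallet: mid-section of its flat-sided wooden handle (24 mm wide, 28 mm tall), 48 mm above the bench, 70 mm from the head's axis. x points along the handle to the head, z up. Keep 25 mm clear of the head, whose axis is at +70 mm x; its lower striking face is 48 mm below this point.
- mallet: Rubber mallet, 0.50 kg, standing on one face of its head with the handle level. Black round head 66 mm in diameter, 96 mm tall; handle reaches 238 mm from the head's axis. Origin: centre of the face it stands on; x from handle to head, z up along the head.
- nut_flange: Steel T-nut that stands proud: its round flange, 26 mm in diameter, 2 mm thick; origin at the centre of its top. On the batten's centreline, 70 mm from the middle. Fully home its top is 2 mm above the plywood, 80 mm above the bench while the batten lies on the blocks. A like flange 70 mm to the other side is already home.
- tnut (a joint): How far the T-nut has been driven (m): 0 stands 9 mm proud, 0.009 is fully home; it starts between 0 and 0.002. It goes down along the batten's -z against about 6 N of friction and stays where it is left.
- batten_grip (a point): Balance point of the plywood batten with the hold bolted underneath, half-way up its thickness, 69 mm above the bench at the start; 0.36 kg. Batten 340 mm long (x, towards the proud T-nut), 56 mm wide, 18 mm thick. Batten's middle at +19 mm x, proud T-nut at +89 mm x. Hold underneath: 84 x 52 x 38 mm deep, centred at -51 mm x.
- batten: The same batten; origin at the middle of the plywood's underside, x along its length towards the proud T-nut, z up.
- bearers: The two timber blocks, screwed to the bench, on which the batten lies: each 38 mm along x, 100 mm along y, 60 mm high, centred at x = -142 and +142 mm; origin on the bench half-way between them, x along the batten.
- driver: Cordless impact driver lying on its side, about 165 mm by 185 mm, 62 mm high; not to be moved. Origin on the bench under its middle.
- hold_big: Loose green climbing hold, 125 by 75 by 45 mm, on the packing card beyond the batten; not to be moved. Origin at the centre of its underside.
- hold_small: Loose green climbing hold, 90 by 55 by 36 mm, on the packing card beyond the batten; not to be moved. Origin at the centre of its underside.

How it is judged:
By the outcome, as a careful person would: the job done as asked, in the order asked, and still so for the second after the job is handed in, while the arm keeps its last pose, push and grip.
It also fails if it takes over 58 s, if anything falls off the work surface, if the arm or the gripper's body presses on something with over 40 N, if the wrist force passes 120 N, or if a joint passes its speed limit or range.

## Robot

A 6-joint arm with a two-finger parallel gripper is mounted at the origin on the work surface. World frame = base frame: x ahead of the robot, y to its left, z up, the work surface at z = 0. Lengths are in m, angles in rad, forces in N, time in s.
With the tool pointing down it reaches from about 0.25 to 0.725 m from the base axis. Payload 4 kg.
Tool frame: the origin (TCP) lies on the centre line of the jaws, within the pads' length; the fingertips stand 11 mm ahead of it and the grasp point (between the pads) lies 8 mm behind it (bot.nose_length is the distance from the TCP to the fingertips, in m); z points along the fingers, y is the direction in which the jaws open and shut (so a half turn about z gives the same grasp; the last joint's range is limited). The gripper opens to 85 mm and grips with 20 to 120 N. Pads are 22 mm wide; open, the fingers measure 114 mm over their backs; the gripper's body (76 mm by 85 mm) begins 54 mm behind the grasp point. The pads swing forward as they close: fully open they stand 13 mm farther back than shut.
Start: joints at [1.303, 0.241, 0.005, 1.335, 0, 1.571], TCP at [0.132, 0.482, 0.242] pointing down, gripper open.
Joint ranges: [-2.72, 2.72], [-1.05, 1.87], [-1.09, 1.28], [-1.99, 2.15], [-1.42, 1.44], [-3.14, 3.14]. Speed limits (rad/s): [2.79, 2.79, 3.14, 3.14, 3.14, 3.14].

## Interface

Orientations are given as a unit quaternion [x, y, z, w].
In Python, from workcell import bot gives the robot as it stands.
- The arm moves only by the tool play_rows, never from a script. Its argument "plan" is one flat list of numbers, 6 for each row, row after row: the shift along the tool's x, y, z in mm, then the turn, a rotation vector about the tool's x, y, z in rad. A call has 1 to 20 rows; each row shifts and turns the commanded pose from where the row before left it, along the tool's axes as they then stand; what a row does not reach is not made up. A row lasts 1/8 s, in which the tool goes at most 62.5 mm and 10.7 degrees, less where a joint would pass 70% of its speed; a pose out of reach is approached as far as the arm can. A call with a gripper value outside its range is refused whole. "hand" is the opening in per cent of the stroke, from 0 (shut) to 100 (fully open), set as the call begins (left out, the last holds). The fingers move at their own pace and stop on an object; the grip force is fixed at half the most. Time passes only in rows, so rows that do not move let the fingers close. It gives the time, the measured TCP pose, the force and the opening at its end, in the units of the state.
- bot.get_obs(): the state, without advancing time (a new reading comes with each control period).
- bot.camera(name): name is "side" or "top" or "wrist"; returns a dict with "frame" (384x512x3 uint8, blue, green, red), "range_z" (384x512 float32, m along the optical axis (not along the pixel's ray), 0 where there is no reading), "K" (3x3 intrinsics, pixels), "cam_to_world" (4x4, takes a point from camera to world coordinates). Camera axes: x right, y down, z forward; pixel columns grow to the right and rows downward; lengths in m; the calibration is good to about 2 mm. A picture is of the moment at which its call begins.
- bot.job_done(): hands the job in, once; it reports no verdict.
Trained networks look in the newest picture that a camera, given by its name, has taken for a name from the list of things; names that differ only in an ending like _2 or _b are one class to them, and where a whole thing is asked for, a point or a joint stands for the part that bears it (a point fixed in the world has none). Each returns a list of dicts, best first, with "p" (0 to 1); they miss things now and then, are a little off and sometimes report something else, mostly with a low value. They report only what shows in the picture. A call takes as long as a camera call.
- bot.outline_of(query, camera): "mask" (384x512 bool, what is visible of it) and "point" ([row, column] in pixels, amid what is visible of it).
The state is a dict: "clock": time; "joint_pos": joint angles; "joint_vel": joint speeds; "tau": joint torques, N m; "eef_pos": TCP position; "tool_rot": TCP orientation; "ft_force": force on the tool from outside, world axes, zero at the start; "ft_torque": the same for the moment, N m; "grip_width": finger opening in m.
Only numpy, scipy, OpenCV 4.12 (cv2) and the standard library are available. Lean on these libraries where they do the work, as an engineer would, in place of code of your own. Each camera call takes 0.05 s, during which the arm holds its last target.

## Working session

There is one attempt and no reset: what is moved stays moved. The work goes in short steps, Python scripts to look and compute and a tool call to move; the robot and the scene stay as the last step left them, time stands still between calls to the robot, and variables do not carry over. Pictures are saved under pics/ and viewed, and the job is handed in when it is done.

Besides the shell and the picture viewer there is one more tool, called after "Call:" as name(argument=value, ...), one argument or row to a line, values as JSON. play_rows: Moves the arm, as the interface text tells. Its arguments: {"type":"object","properties":{"plan":{"type":"array","items":{"type":"number"}},"hand":{"type":"number"}},"required":["plan"]}

```bash
mkdir -p pics; cat > h.py <<'E'
import numpy as np,cv2
from workcell import bot
def cam(n,f=None):
    c=bot.camera(n)
    if f: cv2.imwrite('pics/'+f,c['frame'])
    return c
def pts(c,mask=None):
    Z=c['range_z'];K=c['K'];T=np.array(c['cam_to_world'])
    if mask is None: mask=np.ones(Z.shape,bool)
    v,u=np.nonzero(mask&(Z>0));z=Z[v,u]
    P=np.c_[(u-K[0,2])/K[0,0]*z,(v-K[1,2])/K[1,1]*z,z]
    return P@T[:3,:3].T+T[:3,3],v,u
def proj(c,p):
    T=np.linalg.inv(np.array(c['cam_to_world']));q=T[:3,:3]@np.array(p)+T[:3,3];k=c['K']@q
    return k[:2]/k[2]
def rect(P):
    return cv2.minAreaRect(P[:,:2].astype(np.float32)*1000)
E
python3 - <<'E'
from h import *
o=bot.get_obs();print({k:np.round(v,4) for k,v in o.items()})
for n in ['top','side']:
    c=cam(n,n+'0.png');print(n,np.round(c['cam_to_world'],3).tolist(),np.round(c['K'],1).tolist())
    for q in ['mallet','mallet_grip','nut_flange','batten','batten_grip','bearers','driver','hold_big','hold_small']:
        for r in bot.outline_of(q,n)[:2]:
            P,v,u=pts(c,r['mask'])
            if len(P): print(q,round(r['p'],2),r['point'],len(P),np.round(np.median(P,0),3),np.round(np.percentile(P,[2,98],axis=0),3).tolist(),[np.round(x,1) for x in rect(P)])
E
```

```text
{'clock': np.float64(0.0), 'joint_pos': array([1.303 , 0.2414, 0.0037, 1.3352, 0.    , 1.5708]), 'joint_vel': array([-0.0006, -0.0023, -0.001 ,  0.0005,  0.0002, -0.0012]), 'tau': array([ 4.00000e-04, -3.72323e+01,  2.52407e+01,  1.70000e-02,
       -1.00000e-04, -0.00000e+00]), 'eef_pos': array([0.1321, 0.4816, 0.2414]), 'tool_rot': array([ 1.335e-01,  9.910e-01, -1.000e-03, -1.000e-04]), 'ft_force': array([ 0.2587,  0.8739, -1.0908]), 'ft_torque': array([ 0.0407, -0.0136,  0.0293]), 'grip_width': np.float64(0.0853)}
top [[-0.005, -0.985, 0.172, 0.501], [-0.999, -0.003, -0.042, 0.018], [0.042, -0.172, -0.984, 0.91], [0.0, 0.0, 0.0, 1.0]] [[379.2, 0.0, 261.1], [0.0, 379.2, 186.2], [0.0, 0.0, 1.0]]
mallet 0.68 [254.9, 404.8] 2485 [ 0.494 -0.327  0.061] [[0.314, -0.369, -0.001], [0.571, -0.3, 0.098]] [array([ 442.7, -338.2]), array([109.6, 291. ]), np.float64(81.5)]
mallet_grip 0.73 [253.9, 402.5] 2317 [ 0.496 -0.326  0.062] [[0.316, -0.356, 0.015], [0.57, -0.3, 0.098]] [array([ 441.6, -342.8]), array([268.7,  67.4]), np.float64(6.2)]
batten 0.67 [143.6, 279.7] 614 [ 0.765 -0.066  0.03
[... 2942 characters left out ...]
07.6,  64.7]), np.float64(86.3)]
driver 0.77 [291.5, 209.4] 3612 [0.566 0.32  0.055] [[0.513, 0.216, 0.002], [0.657, 0.391, 0.065]] [array([601.7, 283.7]), array([216.8, 168.6]), np.float64(82.1)]
hold_big 0.72 [195.8, 193.9] 824 [0.765 0.098 0.037] [[0.743, 0.037, 0.005], [0.798, 0.134, 0.051]] [array([771.1,  84. ]), array([ 61.6, 107.3]), np.float64(0.2)]
hold_small 0.87 [157.2, 224.5] 376 [ 0.764 -0.056  0.028] [[0.749, -0.1, 0.007], [0.79, -0.029, 0.042]] [array([764. , -63.5]), array([80. , 42.2]), np.float64(63.8)]
hold_small 0.69 [132.0, 349.7] 1503 [ 0.507 -0.323  0.06 ] [[0.315, -0.352, 0.011], [0.57, -0.299, 0.099]] [array([ 441.2, -334.6]), array([268.8,  68.1]), np.float64(1.9)]
```

View pics/top0.png

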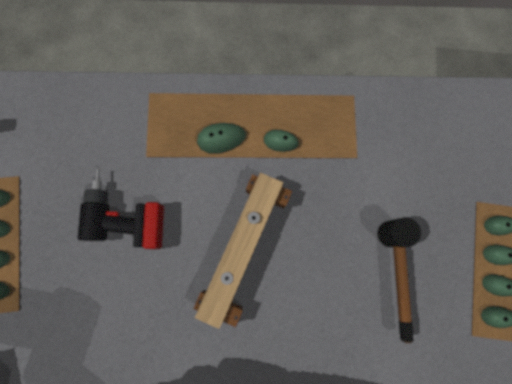

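View pics/side0.png

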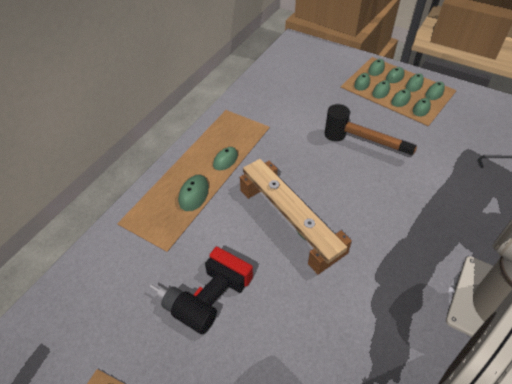

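```bash
python3 - <<'E'
from h import *
for n in ['top','side']:
    c=cam(n)
    P,v,u=pts(c)
    # batten plywood top
    m=(abs(P[:,2]-.078)<.004)&(P[:,0]>.33)&(P[:,0]<.7)&(abs(P[:,1])<.16)
    print(n,'plywood',rect(P[m]),np.median(P[m],0))
    m=(P[:,2]>.084)&(P[:,2]<.1)&(P[:,0]>.33)&(P[:,0]<.7)&(abs(P[:,1])<.16)
    print('nut',rect(P[m]),P[m].mean(0),np.percentile(P[m][:,2],[10,50,90]),m.sum())
    m=(P[:,2]>.088)&(P[:,1]<-.25)&(P[:,0]>.4)
    print('head',rect(P[m]),np.median(P[m],0),cv2.minEnclosingCircle(P[m][:,:2].astype(np.float32)))
    m=(P[:,2]>.05)&(P[:,2]<.075)&(P[:,1]<-.25)&(P[:,0]<.47)&(P[:,0]>.25)
    print('handle',rect(P[m]),np.median(P[m],0))
    q=P[m];print(np.polyfit(q[:,0],q[:,1],1))
    m=(abs(P[:,2])<.01);print('bench z',np.median(P[m][:,2]))
E
```

```text
top plywood ((511.1430969238281, 28.346054077148438), (56.55208969116211, 339.7593994140625), 65.9753646850586) [0.49796771 0.03349258 0.07785346]
nut ((575.7224731445312, 0.055660247802734375), (24.16107749938965, 23.970518112182617), 0.6179256439208984) [ 5.75378101e-01 -2.46048232e-05  8.84930885e-02] [0.08697343 0.08848107 0.0902281 ] 115
head ((543.4722290039062, -331.13037109375), (64.50835418701172, 64.51057434082031), 16.828977584838867) [ 0.5431962  -0.32997598  0.09560816] ((0.5435242056846619, -0.33206576108932495), 0.03389729559421539)
handle ((387.98345947265625, -333.0608215332031), (163.96029663085938, 24.945106506347656), 1.12531578540802) [ 0.38634061 -0.33097296  0.06089643]
[ 0.01674293 -0.33815812]
bench z 6.39967138906794e-05
side plywood ((512.87548828125, 28.521820068359375), (59.857173919677734, 343.03607177734375), 66.15216064453125) [0.48702258 0.03959577 0.07885258]
nut ((536.0446166992188, 14.226463317871094), (38.7989387512207, 191.36073303222656), 74.47823333740234) [0.5736699  0.00136858 0.0893929 ] [0.0868425  0.08970457 0.09159538] 74
head ((1117.89208984375, -307.3544006347656), (195.6431121826172, 1205.5068359375), 86.06346893310547) [ 1.70672339 -0.31751016  0.10055346] ((1.116791844367981, -0.3244253695011139), 0.6048081517219543)
handle ((388.06744384765625, -332.38983154296875), (162.9720458984375, 29.790767669677734), 1.0066022872924805) [ 0.3855778  -0.32747984  0.06066381]
[ 0.01329005 -0.33464297]
bench z 0.0012302561721351246
```

The top and side views agree. The mallet head is at about (0.543, -0.331), with the handle almost along world x. The proud nut is at (0.575, 0.000), and the batten's middle is at (0.511, 0.028) with a yaw of -24°. Next I move to hover over the mallet grip.

Call:
play_rows(
  plan=[0,0,0,0,0,-0.143,0,0,0,0,0,-0.143,-18.2,-45.5,4.6,0,0,0,-18.2,-45.5,4.6,0,0,0,-18.2,-45.5,4.6,0,0,0,-18.2,-45.5,4.6,0,0,0,-18.2,-45.5,4.6,0,0,0,-18.2,-45.5,4.6,0,0,0,-18.2,-45.5,4.6,0,0,0,-18.2,-45.5,4.6,0,0,0,-18.2,-45.5,4.6,0,0,0,-18.2,-45.5,4.6,0,0,0,-18.2,-45.5,4.6,0,0,0,-18.2,-45.5,4.6,0,0,0,-18.2,-45.5,4.6,0,0,0,-18.2,-45.5,4.6,0,0,0,-18.2,-45.5,4.6,0,0,0,-18.2,-45.5,4.6,0,0,0,-18.2,-45.5,4.6,0,0,0,-18.2,-45.5,4.6,0,0,0],
  hand=100,
)

```text
clock: 3.6
eef_pos: [0.4753, -0.3324, 0.1593]
tool_rot: [-0.009, 1.0, -0.0, 0.0]
ft_force: [0.6, 0.3, 0.3]
grip_width: 0.0856
```

```bash
python3 - <<'E'
from h import *
c=cam('wrist','w1.png')
o=bot.get_obs();print({k:np.round(o[k],4) for k in ['clock','eef_pos','tool_rot','ft_force','grip_width']})
P,v,u=pts(c)
m=(P[:,2]>.088)&(P[:,2]<.105);print('head',rect(P[m]),m.sum())
m=(P[:,2]>.052)&(P[:,2]<.075)&(P[:,0]<.495)&(P[:,0]>.25)
print('handle',rect(P[m]),np.polyfit(P[m][:,0],P[m][:,1],1))
E
```

```text
{'clock': np.float64(3.65), 'eef_pos': array([ 0.4773, -0.3379,  0.1578]), 'tool_rot': array([-7.3e-03,  1.0e+00, -2.3e-03,  9.0e-04]), 'ft_force': array([ 5.0489, -5.4089,  1.2817]), 'grip_width': np.float64(0.0851)}
head ((542.4982299804688, -331.5033874511719), (63.85647964477539, 65.53069305419922), 5.298295974731445) 5036
handle ((412.73272705078125, -333.6532897949219), (164.70729064941406, 25.02634620666504), 0.7859177589416504) [ 0.01735847 -0.34059007]
```

View pics/w1.png

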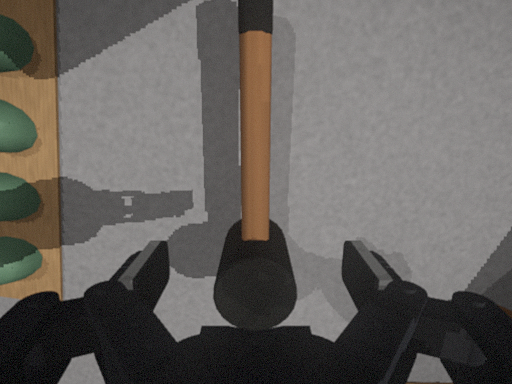

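The wrist view shows the handle at column 255, between the open jaws, with the head just below it. I make a small correction, descend and close.

Call:
play_rows(
  plan=[1,-0.5,5,0,0,0,1,-0.5,15,0,0,0,0,0,22,0,0,0,0,0,25,0,0,0,0,0,22,0,0,0,0,0,15,0,0,0,0,0,9,0,0,0,0,0,4,0,0,0,0,0,1.5,0,0,0,0,0,0,0,0,0,0,0,0,0,0,0],
)

```text
clock: 5.03
eef_pos: [0.4731, -0.332, 0.0415]
tool_rot: [-0.009, 1.0, -0.0, 0.0]
ft_force: [0.1, -0.6, -0.4]
grip_width: 0.0858
```

Call:
play_rows(
  plan=[0,0,0,0,0,0,0,0,0,0,0,0,0,0,0,0,0,0,0,0,0,0,0,0,0,0,0,0,0,0,0,0,0,0,0,0,0,0,0,0,0,0],
  hand=0,
)

```text
clock: 5.9
eef_pos: [0.4728, -0.3321, 0.0412]
tool_rot: [-0.009, 1.0, -0.0, 0.0]
ft_force: [-1.1, -1.5, 1.6]
grip_width: 0.0233
```

Call:
play_rows(
  plan=[0,0,-3,0,0,0,0,0,-8,0,0,0,0,0,-15,0,0,0,0,0,-20,0,0,0,0,0,-22,0,0,0,0,0,-20,0,0,0,0,0,-16,0,0,0,0,0,-10,0,0,0,0,0,-5,0,0,0,0,0,-1,0,0,0,0,0,0,0,0,0],
)

```text
clock: 7.28
eef_pos: [0.4724, -0.3315, 0.1603]
tool_rot: [-0.009, 1.0, 0.0, -0.001]
ft_force: [1.1, -0.8, -4.7]
grip_width: 0.0231
```

```bash
python3 - <<'E'
from h import *
o=bot.get_obs();print({k:np.round(o[k],4) for k in ['clock','eef_pos','tool_rot','ft_force','ft_torque','grip_width']})
for n in ['side','top']:
    c=cam(n,n+'2.png')
    P,v,u=pts(c)
    m=(P[:,2]>.05)&(P[:,1]<-.25)&(P[:,1]>-.42)&(P[:,0]<.65)&(P[:,0]>.25)
    q=P[m]
    h=(q[:,0]>.51)&(q[:,2]>.19)&(q[:,2]<.225)
    hh=q[h];A=np.c_[hh[:,:2],np.ones(len(hh))];
    if len(hh)>10: print(n,'headtop',np.linalg.lstsq(A,hh[:,2],rcond=None)[0],np.median(hh,0),len(hh),rect(hh))
    h=(q[:,0]<.43)&(q[:,2]<.22);hh=q[h]
    if len(hh)>10:
      for a,b in [(.29,.33),(.33,.37),(.37,.41),(.41,.43)]:
        w=hh[(hh[:,0]>a)&(hh[:,0]<b)]
        if len(w):print(a,np.percentile(w[:,2],[50,90]),np.median(w[:,1]))
E
```

```text
{'clock': np.float64(7.275), 'eef_pos': array([ 0.4724, -0.3315,  0.1603]), 'tool_rot': array([-9.1e-03,  1.0e+00,  4.0e-04, -6.0e-04]), 'ft_force': array([ 1.0727, -0.7937, -4.6712]), 'ft_torque': array([-0.0177,  0.2456,  0.0079]), 'grip_width': np.float64(0.0231)}
side headtop [ 0.06764196 -0.21177399  0.10603266] [ 0.54019068 -0.31707448  0.21458351] 452 ((543.4359741210938, -329.9298095703125), (64.76032257080078, 67.1134033203125), 2.028424024581909)
0.29 [0.17683361 0.18265341] -0.324969072833501
0.33 [0.1774679  0.18284112] -0.3240895451859756
0.37 [0.17732604 0.18259078] -0.3237007034419857
0.41 [0.17591931 0.18237592] -0.32358478985477146
top headtop [ 0.01847031 -0.12869573  0.16044646] [ 0.54249498 -0.32530171  0.21410956] 1112 ((542.8851318359375, -330.5632019042969), (66.28678894042969, 63.28416442871094), 89.56246948242188)
0.29 [0.17994787 0.18214402] -0.32824901545752616
0.33 [0.17956014 0.18203869] -0.32769789777575686
0.37 [0.17936127 0.18171276] -0.327080711483158
0.41 [0.17923533 0.18152529] -0.32677502932976393
```

View pics/side2.png

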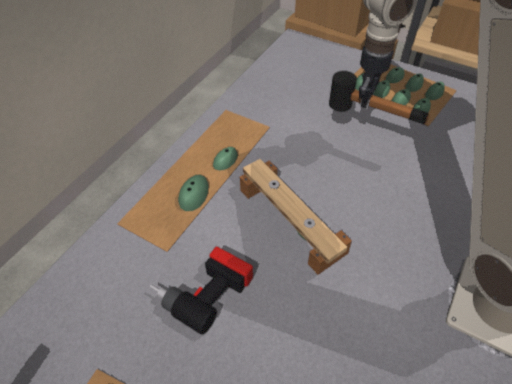

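The side view shows the mallet hanging level in the jaws. I carry it over the nut.

Call:
play_rows(
  plan=[-1,8,0,0,0,0,-2,18,0,0,0,0,-3.3,28,0,0,0,0,-4,34,0,0,0,0,-4.3,36,0,0,0,0,-4.3,36,0,0,0,0,-4.3,36,0,0,0,0,-4.3,36,0,0,0,0,-4,34,0,0,0,0,-3.3,28,0,0,0,0,-2.4,20,0,0,0,0,-1.2,10,0,0,0,0,-0.6,5,0,0,0,0,-0.1,1.4,0,0,0,0,0,0,0,0,0,0,0,0,0,0,0,0],
)

```text
clock: 9.38
eef_pos: [0.5058, -0.0013, 0.161]
tool_rot: [-0.009, 1.0, -0.0, -0.0]
ft_force: [-0.5, -0.1, -4.8]
grip_width: 0.0232
```

```bash
python3 - <<'E'
from h import *
o=bot.get_obs();print({k:np.round(o[k],4) for k in ['clock','eef_pos','tool_rot','ft_force','ft_torque','grip_width']})
for n in ['side','top']:
    c=cam(n,n+'3.png')
    P,v,u=pts(c)
    m=(P[:,2]>.195)&(P[:,2]<.225)&(abs(P[:,1])<.06)&(P[:,0]<.65)&(P[:,0]>.535)
    print(n,rect(P[m]),np.percentile(P[m][:,2],95))
    cv2.imwrite('pics/c3%s.png'%n,cv2.resize(c['frame'][100:330,150:400],None,fx=2.4,fy=2.4))
E
```

```text
{'clock': np.float64(9.375), 'eef_pos': array([ 0.5058, -0.0013,  0.161 ]), 'tool_rot': array([-8.6e-03,  1.0e+00, -1.0e-04, -1.0e-04]), 'ft_force': array([-0.4908, -0.12  , -4.7638]), 'ft_torque': array([0.0261, 0.2663, 0.0245]), 'grip_width': np.float64(0.0232)}
side ((576.4512939453125, -0.007537841796875), (64.68547058105469, 65.55751037597656), 30.262176513671875) 0.21864357804420165
top ((601.3613891601562, -0.021780014038085938), (13.844797134399414, 51.90815734863281), 0.2334793657064438) 0.21702591251427922
```

View pics/c3side.png

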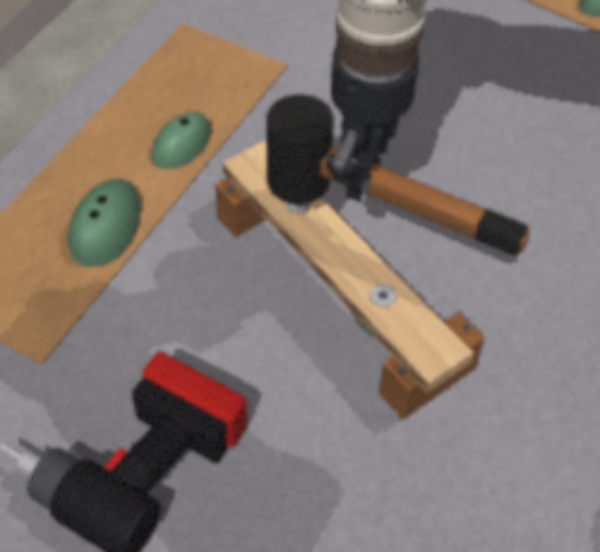

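The head is centred over the nut, its axis at about (0.576, 0.000), and the lower face is about 30 mm above the flange. I lower it and press.

Call:
play_rows(
  plan=[0,0,4,0,0,0,0,0,8,0,0,0,0,0,8,0,0,0,0,0,5,0,0,0,0,0,2,0,0,0,0,0,1.5,0,0,0,0,0,1.5,0,0,0,0,0,1.5,0,0,0,0,0,1.5,0,0,0,0,0,1.5,0,0,0,0,0,1.5,0,0,0,0,0,1.5,0,0,0,0,0,0,0,0,0,0,0,0,0,0,0],
)

```text
clock: 11.22
eef_pos: [0.506, -0.0007, 0.1234]
tool_rot: [-0.009, 1.0, 0.0, 0.0]
ft_force: [-1.7, 0.6, -0.6]
grip_width: 0.023
```

```bash
python3 - <<'E'
from h import *
o=bot.get_obs();print({k:np.round(o[k],4) for k in ['clock','eef_pos','tool_rot','ft_force','ft_torque','grip_width']})
E
```

```text
{'clock': np.float64(11.225), 'eef_pos': array([ 0.506 , -0.0007,  0.1234]), 'tool_rot': array([-9.1e-03,  1.0e+00,  0.0e+00,  1.0e-04]), 'ft_force': array([-1.7152,  0.6311, -0.6033]), 'ft_torque': array([ 0.0617,  0.34  , -0.0059]), 'grip_width': np.float64(0.023)}
```

Call:
play_rows(
  plan=[0,0,1,0,0,0,0,0,1,0,0,0,0,0,1,0,0,0,0,0,0,0,0,0,0,0,0,0,0,0],
)

```text
clock: 11.85
eef_pos: [0.5058, -0.0007, 0.1209]
tool_rot: [-0.009, 1.0, -0.0, 0.0]
ft_force: [-4.3, -0.9, 5.5]
grip_width: 0.0234
```

Call:
play_rows(
  plan=[0,0,1,0,0,0,0,0,1,0,0,0,0,0,0,0,0,0,0,0,0,0,0,0],
)

```text
clock: 12.35
eef_pos: [0.5056, -0.0007, 0.1204]
tool_rot: [-0.009, 1.0, -0.0, 0.001]
ft_force: [-9.5, 0.5, 15.3]
grip_width: 0.0231
```

```bash
python3 - <<'E'
from h import *
o=bot.get_obs();print({k:np.round(o[k],4) for k in ['clock','eef_pos','tool_rot','ft_force','ft_torque','grip_width']})
c=cam('side','s5.png')
P,v,u=pts(c)
m=(P[:,2]>.15)&(P[:,2]<.185)&(abs(P[:,1])<.06)&(P[:,0]<.65)&(P[:,0]>.535)
q=P[m];t=q[q[:,2]>np.percentile(q[:,2],60)-.004]
print(rect(q),np.percentile(q[:,2],[50,80,95]))
for a in (.3,.34,.38,.42): 
    w=P[(P[:,0]>a)&(P[:,0]<a+.04)&(abs(P[:,1])<.03)&(P[:,2]>.09)&(P[:,2]<.17)];print(a,len(w),np.percentile(w[:,2],[50,90]) if len(w) else 0)
cv2.imwrite('pics/c5.png',cv2.resize(c['frame'][100:330,150:400],None,fx=2.4,fy=2.4))
E
```

```text
{'clock': np.float64(12.35), 'eef_pos': array([ 0.5056, -0.0007,  0.1204]), 'tool_rot': array([-9.1e-03,  1.0e+00, -0.0e+00,  5.0e-04]), 'ft_force': array([-9.5156,  0.4538, 15.298 ]), 'ft_torque': array([ 5.1100e-02,  1.2974e+00, -5.0000e-04]), 'grip_width': np.float64(0.0231)}
((575.5825805664062, 1.3945884704589844), (64.99471282958984, 64.73025512695312), 24.522464752197266) [0.17614163 0.17776758 0.17909734]
0.3 5 [0.12926628 0.13051904]
0.34 247 [0.13774572 0.14156737]
0.38 225 [0.13866311 0.14187469]
0.42 220 [0.13876192 0.14213577]
```

View pics/c5.png

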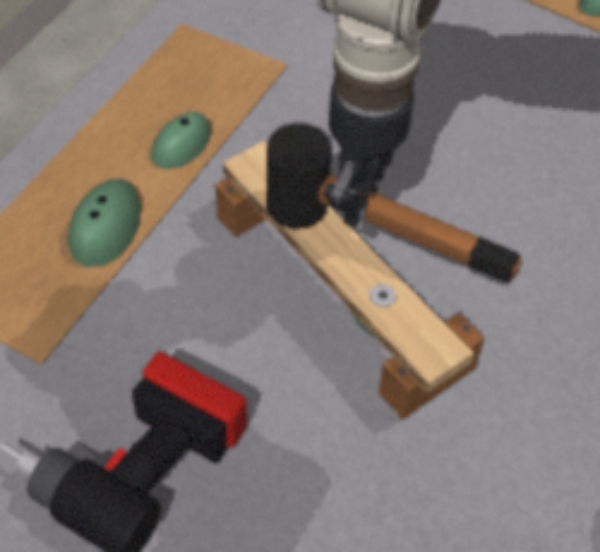

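The force rose to 20 N net while the TCP stopped at about the home height of 0.121, so the nut looks seated. I lift and carry the mallet away, then look at the nut while still holding the mallet.

Call:
play_rows(
  plan=[0,0,-2,0,0,0,0,0,-6,0,0,0,0,0,-12,0,0,0,0,0,-12,0,0,0,0,0,-10.5,0,0,0,1,-8,0,0,0,0,2,-18,0,0,0,0,3.3,-28,0,0,0,0,4,-34,0,0,0,0,4.3,-36,0,0,0,0,4.3,-36,0,0,0,0,4.3,-36,0,0,0,0,4.3,-36,0,0,0,0,4,-34,0,0,0,0,3.3,-28,0,0,0,0,2.4,-20,0,0,0,0,1.2,-10,0,0,0,0,0.6,-5,0,0,0,0,0.1,-1.4,0,0,0,0,0,0,0,0,0,0],
)

```text
clock: 14.9
eef_pos: [0.473, -0.331, 0.1611]
tool_rot: [-0.01, 1.0, 0.0, -0.0]
ft_force: [-0.5, -0.3, -5.3]
grip_width: 0.0231
```

```bash
python3 - <<'E'
from h import *
o=bot.get_obs();print({k:np.round(o[k],4) for k in ['clock','eef_pos','tool_rot','ft_force','ft_torque','grip_width']})
for n in ['top','side']:
    c=cam(n,n+'6.png')
    P,v,u=pts(c)
    m=(abs(P[:,2]-.078)<.005)&(P[:,0]>.33)&(P[:,0]<.7)&(abs(P[:,1])<.16)
    print(n,'plywood',rect(P[m]))
    d=np.array([np.cos(np.radians(-24)),np.sin(np.radians(-24))]);mid=np.array([.5115,.0284])
    q=P[m];s=(q[:,:2]-mid)@d;t=(q[:,:2]-mid)@np.array([-d[1],d[0]])
    pl=q[(abs(t)<.022)&(abs(abs(s)-.07)>.018)];
    A=np.c_[pl[:,:2],np.ones(len(pl))];co=np.linalg.lstsq(A,pl[:,2],rcond=None)[0]
    for s0 in (.07,-.07):
        w=q[np.hypot(s-s0,t)<.009];print(s0,len(w),'proud mm',1000*np.median(w[:,2]-np.c_[w[:,:2],np.ones(len(w))]@co))
    h=P[(P[:,1]<-.25)&(P[:,1]>-.42)&(P[:,0]<.43)&(P[:,0]>.28)&(P[:,2]>.12)&(P[:,2]<.22)]
    for a in (.30,.34,.38):
        w=h[(h[:,0]>a)&(h[:,0]<a+.04)];print(a,np.percentile(w[:,2],[50,90]) if len(w) else 0)
    h=P[(P[:,1]<-.25)&(P[:,1]>-.42)&(P[:,0]<.6)&(P[:,0]>.51)&(P[:,2]>.19)&(P[:,2]<.23)];print(rect(h),np.percentile(h[:,2],[50,90]))
E
```

```text
{'clock': np.float64(14.9), 'eef_pos': array([ 0.473 , -0.331 ,  0.1611]), 'tool_rot': array([-9.7e-03,  1.0e+00,  2.0e-04, -0.0e+00]), 'ft_force': array([-0.4665, -0.2622, -5.3408]), 'ft_torque': array([-0.0271,  0.2481,  0.0549]), 'grip_width': np.float64(0.0231)}
top plywood ((511.36328125, 28.253829956054688), (56.57090377807617, 340.5188903808594), 65.98074340820312)
0.07 54 proud mm 2.2964870350448976
-0.07 58 proud mm 2.1327160638876794
0.3 [0.18047594 0.18302212]
0.34 [0.1802735  0.18254581]
0.38 [0.18001757 0.18255304]
((543.7709350585938, -329.23419189453125), (65.17529296875, 65.73002624511719), 20.483959197998047) [0.21501884 0.21679092]
side plywood ((513.3656616210938, 27.5799560546875), (59.181880950927734, 343.39666748046875), 66.1177749633789)
0.07 27 proud mm 1.9359481107346366
-0.07 32 proud mm 2.174161299995661
0.3 [0.17722949 0.18338777]
0.34 [0.17732837 0.18329661]
0.38 [0.17768065 0.18297102]
((544.0077514648438, -327.72711181640625), (63.5081901550293, 65.49539184570312), 56.333091735839844) [0.21537149 0.21780102]
```

View pics/side6.png

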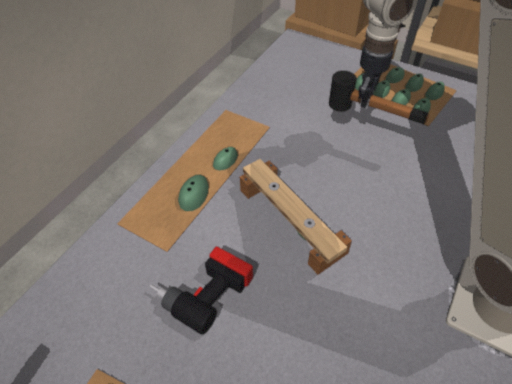

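Both flanges read about 2 mm proud (2.3/2.1 mm from the top, 1.9/2.2 mm from the side), and the batten hasn't moved. I set the mallet back on its spot.

Call:
play_rows(
  plan=[0,0,5,0,0,0,0,0,15,0,0,0,0,0,22,0,0,0,0,0,25,0,0,0,0,0,22,0,0,0,0,0,14,0,0,0,0,0,8,0,0,0,0,0,4,0,0,0,0,0,2,0,0,0,0,0,1.5,0,0,0,0,0,1,0,0,0,0,0,0,0,0,0,0,0,0,0,0,0],
)

```text
clock: 16.62
eef_pos: [0.4729, -0.3318, 0.0417]
tool_rot: [-0.009, 1.0, -0.0, 0.0]
ft_force: [0.3, -0.4, -4.9]
grip_width: 0.0233
```

Call:
play_rows(
  plan=[0,0,0.5,0,0,0,0,0,0.5,0,0,0,0,0,0,0,0,0,0,0,0,0,0,0],
)

```text
clock: 17.12
eef_pos: [0.4728, -0.3319, 0.0412]
tool_rot: [-0.009, 1.0, -0.0, 0.0]
ft_force: [-3.9, 2.3, 3.6]
grip_width: 0.0235
```

Call:
play_rows(
  plan=[0,0,0,0,0,0,0,0,0,0,0,0,0,0,0,0,0,0,0,0,0,0,0,0,0,0,0,0,0,0,0,0,-3,0,0,0,0,0,-9,0,0,0,0,0,-16,0,0,0,0,0,-22,0,0,0,0,0,-25,0,0,0,0,0,-22,0,0,0,0,0,-14,0,0,0,0,0,-7,0,0,0,0,0,-2,0,0,0],
  hand=100,
)

```text
clock: 18.88
eef_pos: [0.4728, -0.3318, 0.1607]
tool_rot: [-0.009, 1.0, -0.0, 0.0]
ft_force: [0.7, -0.5, -0.8]
grip_width: 0.0855
```

Call:
play_rows(
  plan=[-0.6,8,0,0,0,0,-1.5,20,0,0,0,0,-2.5,32,0,0,0,0,-3,40,0,0,0,0,-3.1,42,0,0,0,0,-3.2,42,0,0,0,0,-3.2,42,0,0,0,0,-3,40,0,0,0,0,-2.8,36,0,0,0,0,-2,28,0,0,0,0,-1.5,20,0,0,0,0,-1,12,0,0,0,0,-0.5,5.5,0,0,0,0,0,0,0,0,0,0.08,0,0,0,0,0,0.14,0,0,0,0,0,0.14,0,0,0,0,0,0.077,0,0,0,0,0,0,0,0,0,0,0,0],
)

```text
clock: 21.25
eef_pos: [0.4939, 0.0359, 0.1604]
tool_rot: [0.208, 0.978, -0.0, -0.0]
ft_force: [-0.0, -0.6, -0.1]
grip_width: 0.0855
```

```bash
python3 - <<'E'
from h import *
o=bot.get_obs();print({k:np.round(o[k],4) for k in ['clock','eef_pos','tool_rot','ft_force','ft_torque','grip_width']})
q=o['tool_rot'];print('yaw',np.degrees(2*np.arctan2(q[1],q[0])))
c=cam('wrist','w7.png');P,v,u=pts(c)
m=(abs(P[:,2]-.078)<.005)&(P[:,0]>.33)&(P[:,0]<.7)&(abs(P[:,1])<.16)
print('plywood',rect(P[m]))
c=cam('side','s7.png');P,v,u=pts(c)
m=(P[:,2]>.085)&(P[:,2]<.11)&(P[:,1]<-.25)&(P[:,1]>-.42)&(P[:,0]>.5)&(P[:,0]<.6);print('head',rect(P[m]))
E
```

```text
{'clock': np.float64(21.25), 'eef_pos': array([0.4939, 0.0359, 0.1604]), 'tool_rot': array([ 2.076e-01,  9.782e-01, -1.000e-04, -1.000e-04]), 'ft_force': array([-0.0161, -0.5586, -0.148 ]), 'ft_torque': array([-0.0068, -0.0262,  0.0059]), 'grip_width': np.float64(0.0855)}
yaw 156.0333214093553
plywood ((483.9338073730469, 41.6551513671875), (56.32244873046875, 254.82119750976562), 65.96089172363281)
head ((542.5400390625, -329.9507751464844), (63.88298797607422, 66.71128845214844), 23.790626525878906)
```

View pics/w7.png

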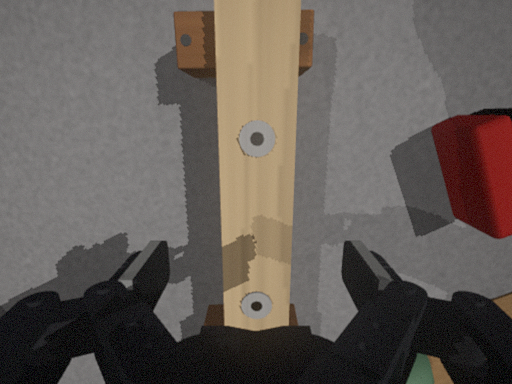

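View pics/s7.png

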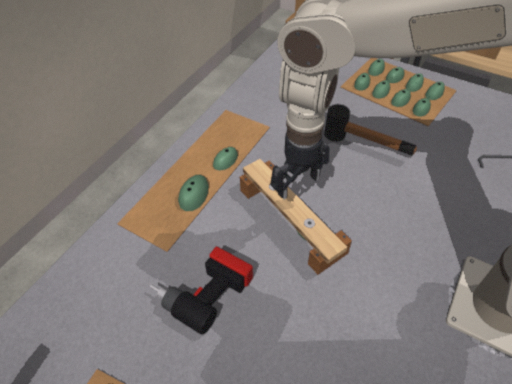

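The mallet stands on the bench at (0.542, -0.330). The wrist view shows the batten's centreline at column 256, midway between the jaws. I descend and grip.

Call:
play_rows(
  plan=[0,0,5,0,0,0,0,0,14,0,0,0,0,0,20,0,0,0,0,0,22,0,0,0,0,0,18,0,0,0,0,0,11,0,0,0,0,0,6,0,0,0,0,0,2.5,0,0,0,0,0,1,0,0,0,0,0,0,0,0,0,0,0,0,0,0,0],
)

```text
clock: 22.72
eef_pos: [0.4943, 0.0362, 0.0614]
tool_rot: [0.208, 0.978, 0.0, 0.0]
ft_force: [-0.2, -0.3, 0.0]
grip_width: 0.0853
```

Call:
play_rows(
  plan=[0,0,0,0,0,0,0,0,0,0,0,0,0,0,0,0,0,0,0,0,0,0,0,0,0,0,0,0,0,0,0,0,0,0,0,0,0,0,0,0,0,0],
  hand=0,
)

```text
clock: 23.6
eef_pos: [0.4944, 0.0364, 0.0615]
tool_rot: [0.208, 0.978, 0.0, 0.0]
ft_force: [-1.0, 1.2, 4.6]
grip_width: 0.0547
```

Call:
play_rows(
  plan=[0,0,-2,0,0,0,0,0,-4,0,0,0,0,0,-7,0,0,0,0,0,-10,0,0,0,0,0,-12,0,0,0,0,0,-13,0,0,0,0,0,-13,0,0,0,0,0,-13,0,0,0,0,0,-13,0,0,0,0,0,-13,0,0,0,0,0,-13,0,0,0,0,0,-12,0,0,0,0,0,-10,0,0,0,0,0,-7,0,0,0,0,0,-4,0,0,0,0,0,-2,0,0,0,0,0,-1,0,0,0,0,0,0,0,0,0,0,0,0,0,0,0,0,0,0,0,0,0],
)

```text
clock: 26.1
eef_pos: [0.4939, 0.0362, 0.2098]
tool_rot: [0.208, 0.978, -0.0, -0.0]
ft_force: [0.1, -0.5, -3.7]
grip_width: 0.0548
```

```bash
cat > chk.py <<'E'
from h import *
o=bot.get_obs();print({k:np.round(o[k],4) for k in ['clock','eef_pos','tool_rot','ft_force','ft_torque','grip_width']})
d=np.array([np.cos(np.radians(-24)),np.sin(np.radians(-24))]);e=np.array([-d[1],d[0]]);g=np.array([.4943,.0363])
for n in ['top','side']:
    c=cam(n,n+'8.png');P,v,u=pts(c)
    s=(P[:,:2]-g)@d;t=(P[:,:2]-g)@e
    for a,b in [(-.15,-.10),(-.1,-.075),(.06,.1),(.1,.13),(.13,.18)]:
        w=P[(s>a)&(s<b)&(abs(t)<.024)&(P[:,2]>.19)&(P[:,2]<.26)]
        print(n,a,len(w),np.round(np.median(w[:,2]),4) if len(w) else 0)
    k=(abs(t)<.035)&(abs(s)>.05)&(abs(s)<.2)&(P[:,2]>.215)&(P[:,2]<.24)
    pl=np.c_[s,t,P[:,2]][k&(abs(t)<.024)]
    if len(pl)>20: print('slope deg along/across',np.degrees(np.linalg.lstsq(np.c_[pl[:,:2],np.ones(len(pl))],pl[:,2],rcond=None)[0][:2]),rect(P[k]))
    h=(P[:,2]>.085)&(P[:,2]<.11)&(P[:,1]<-.25)&(P[:,1]>-.42)&(P[:,0]>.5)&(P[:,0]<.6);print('head',rect(P[h]) if h.sum() else 0)
E
python3 chk.py
```

```text
{'clock': np.float64(26.1), 'eef_pos': array([0.4939, 0.0362, 0.2098]), 'tool_rot': array([ 2.079e-01,  9.782e-01, -0.000e+00, -2.000e-04]), 'ft_force': array([ 0.0515, -0.4586, -3.6887]), 'ft_torque': array([-0.0011,  0.0477,  0.0252]), 'grip_width': np.float64(0.0548)}
top -0.15 0 0
top -0.1 0 0
top 0.06 49 0.2262
top 0.1 307 0.2261
top 0.13 689 0.2261
slope deg along/across [-0.07398138  0.0182332 ] ((618.6895141601562, -20.120452880859375), (56.446258544921875, 105.08373260498047), 65.84964752197266)
head ((543.5587768554688, -330.14239501953125), (64.24929809570312, 65.2705078125), 79.07855987548828)
side -0.15 510 0.227
side -0.1 218 0.2273
side 0.06 201 0.228
side 0.1 177 0.2274
side 0.13 298 0.2274
slope deg along/across [ 0.16095366 -0.12280589] ((513.1427612304688, 27.18004608154297), (59.46134948730469, 343.1233825683594), 65.87020111083984)
head ((542.9512939453125, -330.233642578125), (63.636962890625, 65.3956527709961), 26.865497589111328)
```

View pics/side8.png

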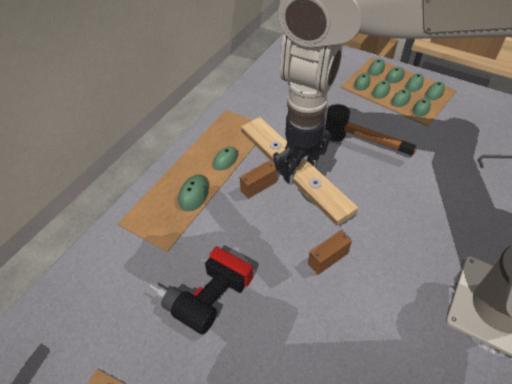

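The batten is about 149 mm up and level to within 0.2°. The mallet, driver and holds are undisturbed. I settle briefly, recheck and hand in.

Call:
play_rows(
  plan=[0,0,0,0,0,0,0,0,0,0,0,0,0,0,0,0,0,0,0,0,0,0,0,0,0,0,0,0,0,0,0,0,0,0,0,0,0,0,0,0,0,0,0,0,0,0,0,0],
)

```text
clock: 27.2
eef_pos: [0.494, 0.0362, 0.21]
tool_rot: [0.208, 0.978, -0.0, 0.0]
ft_force: [0.2, 0.2, -3.6]
grip_width: 0.0547
```

```bash
python3 chk.py && python3 -c "
from workcell import bot
print(bot.job_done())"
```

```text
{'clock': np.float64(27.2), 'eef_pos': array([0.494 , 0.0362, 0.21  ]), 'tool_rot': array([ 0.2079,  0.9782, -0.    ,  0.    ]), 'ft_force': array([ 0.155 ,  0.2402, -3.5841]), 'ft_torque': array([-0.0165,  0.0172, -0.0668]), 'grip_width': np.float64(0.0547)}
top -0.15 0 0
top -0.1 0 0
top 0.06 50 0.2264
top 0.1 311 0.2261
top 0.13 689 0.2262
slope deg along/across [-0.03971288  0.03922573] ((618.755126953125, -20.15772247314453), (56.47492599487305, 104.94408416748047), 66.26609802246094)
head ((543.4931640625, -330.61181640625), (63.959415435791016, 65.2468032836914), 85.85731506347656)
side -0.15 519 0.2271
side -0.1 220 0.2273
side 0.06 197 0.2281
side 0.1 181 0.2274
side 0.13 300 0.2275
slope deg along/across [ 0.14877929 -0.02695711] ((511.78369140625, 27.563720703125), (59.28116989135742, 340.9123229980469), 65.89446258544922)
head ((543.2946166992188, -329.304443359375), (64.38468170166016, 65.37165832519531), 42.66836929321289)
the job is handed in; nothing more can be done
None
```

The job is done and was handed in at about 27 s.

- **T-nut:** I pressed it home with the mallet face at about 20 N net, well above the 6 N of friction. Afterwards its flange stood 2.3 mm (top view) and 1.9 mm (side view) above the plywood. The flange that was already home read 2.1–2.2 mm.
- **Mallet:** It is back on the bench, standing on its head where it was.
- **Batten:** I took it at the balance point and lifted it about 149 mm. It is level within about 0.15° by the cameras, and was still holding steady over the last second with 3.6 N on the wrist.
- **Other items:** The driver and loose holds look undisturbed in the pictures; I did not measure their positions again.

No check failed. The top and side cameras differ by about 1 mm in height, within their calibration.

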